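# Gauge the gap of a sprung press station with a taper blade

## Task

Pick up the taper gauge by its upright handle and slide its blade, flat and straight, thin end first, into the gap between the two steel plates of the C-shaped station until it drags snugly between both plates - a firm but light push of about 6 newtons, never jammed in hard. Then keep holding it at that depth: finish with the gauge still gripped and lightly wedged, not let go. Leave the other things on the bench as they are.

Things in the scene. Friction and masses are not known exactly. Their poses are not given: they have to be found in the camera images.
- gauge: Steel taper gauge, about 0.22 kg, lying flat, underside on the bench. Origin: centre of the underside of its handle; x along the blade to the thin tip, y across, z up. Handle: dark upright block 40 (x) by 16 (y) by 46 mm tall, gripped across its 16 mm. Blade 24 mm wide, x = 20 to 130 mm, underside flat; 12 mm thick up to x = 40 mm, then its top slopes evenly to 3 mm at the tip.
- gauge_tip (a point): Middle of the lower edge of the blade's thin tip, 130 mm along x from the gauge's origin, on the underside plane; axes as the gauge.
- station: C-shaped gap station fixed to the bench, white column and overhanging head. Origin on the bench right below gap_mouth, axes the same. Aluminium foot 110 mm wide, x = -10 to 155 mm; column from x = 105 mm, 105 mm tall; head from x = 0 back to the column, 67 to 81 mm above the bench, its knob up to 99 mm (all up to 3 mm higher by its setting). Nothing stands in front of it.
- gap_mouth (a point): Middle of the front edge of the lower plate's flat top, 40 mm above the bench. x axis is level and points straight into the gap, y across, z up. Both plates run 50 mm in from here and are 60 mm wide. Ahead of here both have flared lead-in lips reaching 10 mm out, the lower 6 mm down, the upper 6 mm up.
- anvil: Lower steel plate of the station, fixed; 50 by 60 mm, flat top 40 mm above the bench, with its lip. Its origin is on the bench right below gap_mouth, axes the same.
- platen: Upper steel plate, 50 by 60 by 12 mm plus lip, parallel to the lower. Origin: middle of the front edge of its flat underside, axes as gap_mouth. Free gap differs each time, 6 to 9 mm, so the blade meets it 30 to 60 mm deep. Sprung: weighs 1.5 N, yields upward 1 mm per 4 N more, at most 7 mm. Pushing the blade on then takes about 0.9 to 2 times the force pressing this plate.
- bottle: Bystander: clear jar with blue cap, 54 mm across, 85 mm tall, standing. Origin at the centre of its underside.
- pendant: Bystander: black teach pendant, 100 by 170 by 35 mm, lying face up. Origin at the centre of its underside.
- screwdriver: Bystander: screwdriver, 180 mm, lying. Origin near its middle.
- puck: Bystander: aluminium disc, 40 mm across, 22 mm tall. Origin at the centre of its underside.
- bracket: Bystander: small aluminium angle bracket, 40 by 40 by 40 mm. Origin at the centre of its underside.
- spacer: Bystander: plain flat steel bar without a handle, 90 by 20 by 6 mm. Origin at the centre of its underside.
Things that resemble listed ones, but are neither listed nor needed, are in the scene too. What is meant by the gauge is not yellow, and is the smaller of those in its own colour. Leave any blue look-alike of the station alone.

How it is judged:
On the way, in this order (a step that is already met when the one before it is completed fails the run):
1. the gauge is lifted clear of the bench in the fingers (height (world z) of gauge above 0.025 m and contact force between gauge and the fingers above 2 N), for 0.2 s.
2. the blade's tip is between the plates, at least 10 mm in (x of gauge_tip in the frame of gap_mouth above 0.01 m and y of gauge_tip in the frame of gap_mouth between -0.025 and 0.025 m and z of gauge_tip in the frame of gap_mouth between -0.003 and 0.008 m), for 0.1 s.
At the end, for the whole second after the job is handed in: Gauge still gripped (over 2 N) and at rest, blade in the gap pressing the upper plate with 1 to 12 N and the lower with over 0.7 N; tip 25 to 95 mm in, within 20 mm of the middle line; within 0.15 rad of straight, 0.1 rad of level; handle over 30 mm above the bench (contact force between gauge and platen between 1 and 12 N and contact force between gauge and anvil above 0.7 N and contact force between gauge and the fingers above 2 N and x of gauge_tip in the frame of gap_mouth between 0.025 and 0.095 m and y of gauge_tip in the frame of gap_mouth between -0.02 and 0.02 m and angle between the x axis of gauge and the x axis of gap_mouth, either way round below 0.15 rad and angle between gauge's own z axis and vertical below 0.1 rad and height (world z) of gauge above 0.03 m and linear speed of gauge below 0.01 m/s); the arm keeps its last pose, push and grip.
It fails at once if the blade is jammed in hard (over 30 N on the upper plate) (contact force between gauge and platen above 30 N).
It fails at once if another thing on the bench is shoved (over 30 mm) or the jar tipped (distance of any of bottle, pendant, screwdriver, puck, bracket, spacer from where it was at the start of the episode above 0.03 m or angle between bottle's own z axis and vertical above 0.5 rad).
It also fails if it takes over 51 s, if anything falls off the work surface, if the arm or the gripper's body presses on something with over 40 N, if the wrist force passes 120 N, or if a joint passes its speed limit or range.

## Robot

A 7-joint arm with a two-finger parallel gripper is mounted at the origin on the work surface. World frame = base frame: x ahead of the robot, y to its left, z up, the work surface at z = 0. Lengths are in m, angles in rad, forces in N, time in s.
With the tool pointing down it reaches from about 0.4 to 0.85 m from the base axis. Payload 10.4 kg.
Tool frame: the origin (TCP) lies midway between the tips of the shut fingers; the grasp point (between the pads) lies 19 mm behind it (grip_point_offset is the distance from the TCP to the grasp point, in m); z points along the fingers, y is the line along which they close (so a half turn about z gives the same grasp; the last joint's range is limited). The gripper opens to 87 mm and grips with 3 to 60 N. Pads are 19 mm wide; open, the fingers measure 117 mm over their backs; the gripper's body (75 mm by 190 mm) begins 51 mm behind the grasp point.
Start: joints at [1.119, 0.332, -0.065, 1.46, 0.022, 1.35, -0.088], TCP at [0.26, -0.568, 0.223] pointing down, gripper open.
Joint ranges: [-2.6, 2.6], [-0.5, 2.12], [-1.47, 1.34], [0.16, 2.42], [-1.27, 4.41], [0.06, 2.06], [-2.6, 2.6]. Speed limits (rad/s): [2.22, 2.22, 2.79, 2.79, 3.14, 3.14, 3.14].

## Interface

Orientations are given as a unit quaternion [w, x, y, z].
In Python, from rig import read_state, capture, camera_info, finish_job, grip_point_offset gives the robot as it stands. The module is installed in compiled form; this text tells all that it offers.
- The arm moves only by the tool move_arm, never from a script. Its argument "series" is a list of rows, each an object with "translation": the shift along the tool's x, y, z in cm, a list of three; "twist": the turn, a rotation vector about the tool's x, y, z in rad, a list of three; "grip": the finger opening in cm, from 0 to 8.7. A call has 1 to 5 rows; each row shifts and turns the commanded pose from where the row before left it, along the tool's axes as they then stand; what a row does not reach is not made up. A row lasts 1/8 s, in which the tool goes at most 62.5 mm and 10.7 degrees, less where a joint would pass 70% of its speed; a pose out of reach is approached as far as the arm can. A call with a gripper value outside its range is refused whole. The fingers move at their own pace and stop on an object; "grip_force" is the grip in N (left out, the last holds). Time passes only in rows, so rows that do not move let the fingers close. It gives the time, the measured TCP pose, the force, the opening and the grip force at its end, in the units of the state.
- read_state(): the state, without advancing time (a new reading comes with each control period).
- capture(name): name is "side" or "top"; returns the picture (480x640x3 uint8, blue, green, red); there is no depth.
- camera_info(name): a dict with "K" (3x3 intrinsics, pixels), "distortion" ([k1, k2, p1, p2, k3] as OpenCV has them; the pictures are not rectified), "R" (3x3) and "t" (3): a world point X has camera coordinates R X + t. Camera axes: x right, y down, z forward; pixel columns grow to the right and rows downward; lengths in m; the calibration is good to about 2 mm. A picture is of the moment at which its call begins. camera_info takes no time and is no camera call.
- finish_job(): hands the job in; it is judged then, once.
The state is a dict: "time": time; "joints": joint angles; "joint_velocities": joint speeds; "effort": joint torques, N m; "ee_pos": TCP position; "tool_rot": TCP orientation; "force": force on the tool from outside, world axes, zero at the start; "ft_torque": the same for the moment, N m; "opening": finger opening in m; "gripper_force": force on a finger pad.
Only numpy, scipy, OpenCV 4.12 (cv2) and the standard library are available. Lean on these libraries where they do the work, as an engineer would, in place of code of your own. Each camera call takes 0.05 s, during which the arm holds its last target. There are 200 camera calls.

## Working session

There is one attempt and no reset: what is moved stays moved. The work goes in short steps, Python scripts to look and compute and a tool call to move; the robot and the scene stay as the last step left them, time stands still between calls to the robot, and variables do not carry over. Pictures are saved under pics/ and viewed, at most 10 in all, crops included, and the job is handed in when it is done.

Besides the shell and the picture viewer there is one more tool, called after "Emit:" as name(argument=value, ...) on one line, values as JSON. move_arm: Moves the arm, as the interface text tells. Its arguments: {"type":"object","properties":{"series":{"type":"array"},"grip_force":{"type":"number"}},"required":["series"]}

```bash
mkdir -p pics; python3 - <<'E'
from rig import *
import cv2
for n in("top","side"):
    im=capture(n);cv2.imwrite(f"pics/{n}0.png",im)
    c=camera_info(n);print(n,c)
print(read_state(),grip_point_offset)
E
```

```text
top {'K': array([[502.33325542,   0.        , 326.50334664],
       [  0.        , 502.33325542, 241.45359961],
       [  0.        ,   0.        ,   1.        ]]), 'distortion': array([0.00335313, 0.        , 0.        , 0.        , 0.        ]), 'R': array([[-0.02466646, -0.99964689, -0.00988238],
       [-0.9885414 ,  0.02586264, -0.14871794],
       [ 0.14892102,  0.0061008 , -0.98883027]]), 't': array([-0.03965806,  0.47760631,  1.07220386])}
side {'K': array([[464.73149868,   0.        , 315.9222825 ],
       [  0.        , 464.73149868, 237.40739554],
       [  0.        ,   0.        ,   1.        ]]), 'distortion': array([0.02171704, 0.        , 0.        , 0.        , 0.        ]), 'R': array([[-0.76667755, -0.64184325, -0.01558131],
       [-0.3995888 ,  0.49602057, -0.77090361],
       [ 0.50252793, -0.58480838, -0.63676121]]), 't': array([0.33937032, 0.27221012, 0.74574129])}
{'time': 0.1, 'joints': array([ 1.11940033,  0.33279745, -0.06472676,  1.4608576 ,  0.02158399,
        1.34992088, -0.0885077 ]), 'joint_velocities': array([-0.00020685, -0.00374416,  0.00062662, -0.00213332,  0.00086567,
       -0.00011838, -0.00042148]), 'effort': array([ 2.03945565e-03, -6.24544430e+01,  2.51031120e-02, -3.90719569e+01,
       -6.14080369e-02,  3.65655811e-02,  7.34687524e-05]), 'ee_pos': array([ 0.25972791, -0.5680862 ,  0.22184045]), 'tool_rot': array([-6.25539230e-04,  9.77100906e-01,  2.12775481e-01, -1.54210846e-04]), 'force': array([-0.61372817,  0.45655609, -0.18351828]), 'ft_torque': array([ 0.03930493,  0.04785118, -0.02340431]), 'gripper_force': 0.0, 'opening': 0.08708206544541819} 0.0187
```

View pics/top0.png

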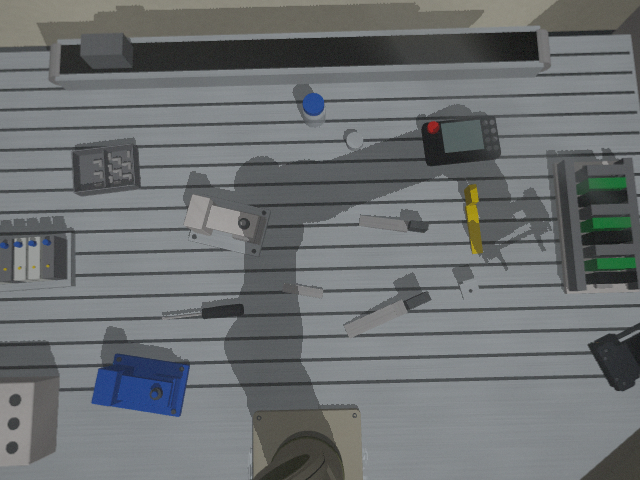

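View pics/side0.png

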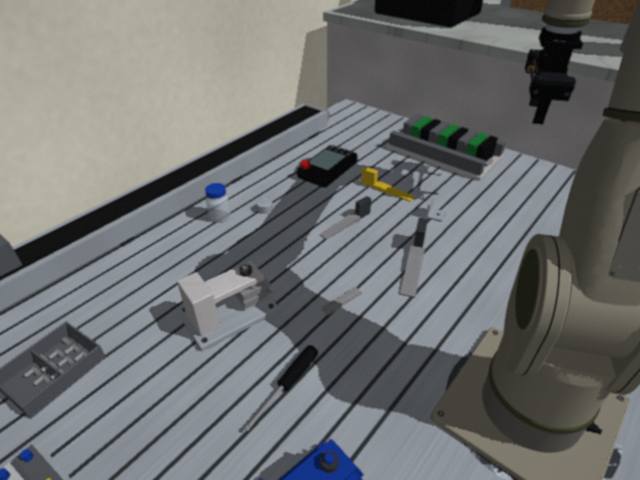

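Two steel tapers with dark handles are in the top view: A at (360–428, 215–232) and B at (345–430, 290–335). There is also a yellow one at (473, 220). A is the smaller steel one, so it fits the description. The white station is at (190–268, 195–252) with its mouth facing right; the blue one is the decoy. I'll confirm this in a crop and measure it.

```bash
cat > h.py <<'E'
import numpy as np,cv2
from rig import *
def ray(n,p):
    c=camera_info(n);u=cv2.undistortPoints(np.float32([[p]]),c["K"],c["distortion"])[0,0]
    R,t=c["R"],c["t"];return -R.T@t,R.T@np.array([u[0],u[1],1.])
def onz(n,p,z):
    o,d=ray(n,p);return o+d*(z-o[2])/d[2]
def proj(n,X):
    c=camera_info(n);return cv2.projectPoints(np.float64(X).reshape(-1,1,3),cv2.Rodrigues(c["R"])[0],c["t"],c["K"],c["distortion"])[0][:,0]
E
python3 - <<'E'
from h import *
im=cv2.imread("pics/top0.png")
c=im[185:345,180:440]
cv2.imwrite("pics/crop.png",cv2.resize(c,None,fx=3,fy=3,interpolation=cv2.INTER_CUBIC))
hsv=cv2.cvtColor(im,cv2.COLOR_BGR2HSV)
for p in((360,221),(418,227),(345,330),(428,296)): print(p,onz("top",p,0.0),hsv[p[1],p[0]])
E
```

```text
(360, 221) [ 0.52712049 -0.12938308  0.        ] [120   2 122]
(418, 227) [ 0.50967781 -0.26112802  0.        ] [103  23  78]
(345, 330) [ 0.28228185 -0.08765578  0.        ] [105  10 101]
(428, 296) [ 0.35260172 -0.2753222   0.        ] [100  10  77]
```

View pics/crop.png

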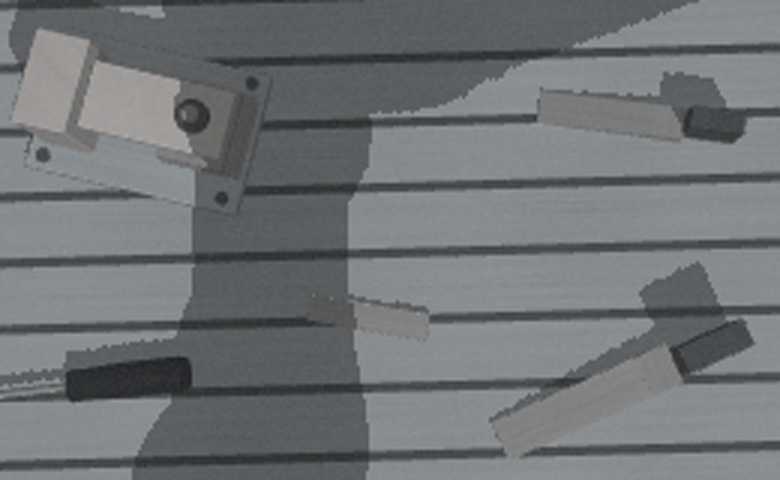

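```bash
python3 - <<'E'
from h import *
T=lambda p,z:onz("top",(p[0]/3+180-1/3,p[1]/3+185-1/3),z)
f=lambda a:np.round(a,4)
tip=[T((540,90),.003),T((537,123),.003)];b=[T((684,107),.012),T((681,140),.012)]
tm=np.mean(tip,0);bm=np.mean(b,0);d=(bm-tm)[:2]
print("tip",f(tip),f(tm),"base",f(bm),"len",np.hypot(*d),"yaw",np.arctan2(-d[1],-d[0]))
u=-d/np.hypot(*d);print("origin from tip",f(tm[:2]-.13*u),"from base",f(bm[:2]-.02*u))
print("handle top c", f(T((715,123),.046)))
# station
c=[T(p,.107) for p in((37,28),(98,40),(75,135),(12,125))]
print("column top",f(c),"widths",f(np.linalg.norm(c[1]-c[2])),f(np.linalg.norm(c[0]-c[1])))
for z in(0,.01):
  g=[T(p,z) for p in((272,75),(240,213),(25,165))];print("foot",z,f(g),f(np.linalg.norm(g[0]-g[1])),f(np.linalg.norm(g[2]-g[1])))
  e=g[0]-g[1];x=g[2]-g[1];print(" yaw",np.arctan2(e[0],-e[1]),np.arctan2(x[1],x[0]),np.arctan2(e[1],e[0])+np.pi/2,"front mid",f((g[0]+g[1])/2))
k=T((191,115),.1);cm=np.mean([c[1],c[2]],0);print("knob",f(k),"colfrontmid",f(cm),"yaw",np.arctan2(*(cm-k)[[1,0]]), "cols", f(np.arctan2(*(c[0]-c[1])[[1,0]])),f(np.arctan2(*(c[3]-c[2])[[1,0]])))
h=[T((190,75),.083),T((84,60),.083)]
s=cv2.imread("pics/side0.png");cv2.imwrite("pics/s1.png",cv2.resize(s[250:360,160:290],None,fx=5,fy=5,interpolation=cv2.INTER_CUBIC))
E
```

```text
tip [[ 0.5413 -0.1289  0.003 ]
 [ 0.5158 -0.1258  0.003 ]] [ 0.5286 -0.1274  0.003 ] base [ 0.5109 -0.2347  0.012 ] len 0.1087775715149464 yaw 1.4079230386383725
origin from tip [ 0.5075 -0.2556] from base [ 0.5077 -0.2544]
handle top c [ 0.5046 -0.253   0.046 ]
column top [[0.5736 0.2271 0.107 ]
 [0.5639 0.1844 0.107 ]
 [0.497  0.1997 0.107 ]
 [0.5052 0.2434 0.107 ]] widths 0.0686 0.0439
foot 0 [[0.5591 0.0758 0.    ]
 [0.4531 0.1009 0.    ]
 [0.4942 0.2645 0.    ]] 0.1089 0.1687
 yaw 1.3383411275968429 1.3250145102075541 1.3383411275968429 front mid [0.5061 0.0884 0.    ]
foot 0.01 [[0.5569 0.0746 0.01  ]
 [0.4519 0.0995 0.01  ]
 [0.4926 0.2617 0.01  ]] 0.1079 0.1672
 yaw 1.338341127596843 1.325014510207554 1.338341127596843 front mid [0.5044 0.0871 0.01  ]
knob [0.5103 0.1206 0.1   ] colfrontmid [0.5304 0.192  0.107 ] yaw 1.2956308526364073 cols 1.3468 1.386
```

View pics/s1.png

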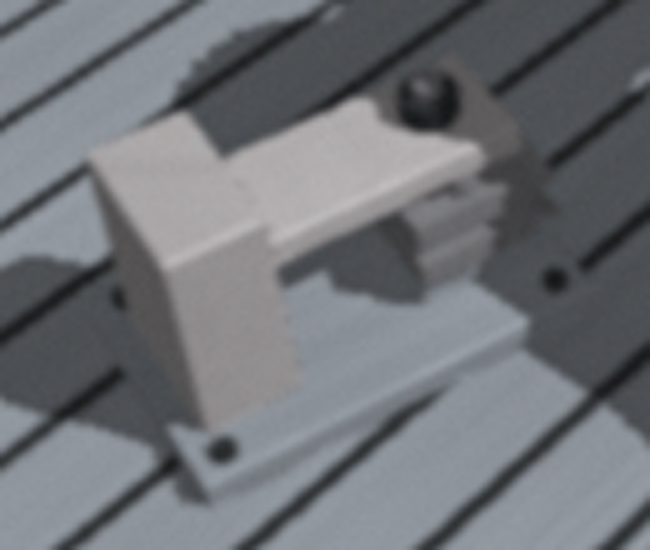

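The crops confirm it: gauge A lies at about (0.508, -0.255) with yaw 1.41 and is about 130 mm long. The white station's mouth is at about (0.507, 0.096) with yaw 1.335. I'm moving over the gauge now.

Emit:
move_arm(series=[{"translation":[4.45,-2.27,1.2],"twist":[0,0,0],"grip":8.7},{"translation":[4.45,-2.27,1.2],"twist":[0,0,0],"grip":8.7},{"translation":[4.45,-2.27,1.2],"twist":[0,0,0],"grip":8.7},{"translation":[4.45,-2.27,1.2],"twist":[0,0,0],"grip":8.7}], grip_force=50)

```text
time: 0.6
ee_pos: [0.3847, -0.4103, 0.1739]
tool_rot: [-0.0, 0.977, 0.213, -0.0]
force: [0.4, -0.7, 0.3]
opening: 0.087
gripper_force: 0.0
```

Emit:
move_arm(series=[{"translation":[4.45,-2.27,1.2],"twist":[0,0,0],"grip":8.7},{"translation":[4.45,-2.27,1.2],"twist":[0,0,0],"grip":8.7},{"translation":[4.45,-2.27,1.2],"twist":[0,0,0],"grip":8.7},{"translation":[4.45,-2.27,1.2],"twist":[0,0,0],"grip":8.7}])

```text
time: 1.1
ee_pos: [0.5088, -0.2539, 0.126]
tool_rot: [-0.0, 0.977, 0.213, -0.0]
force: [-0.3, -1.0, 0.3]
opening: 0.0869
gripper_force: 0.0
```

Emit:
move_arm(series=[{"translation":[0,0,0],"twist":[0,0,-0.163],"grip":8.7},{"translation":[0,0,0],"twist":[0,0,-0.163],"grip":8.7},{"translation":[0,0,0],"twist":[0,0,-0.163],"grip":8.7},{"translation":[0,0,0],"twist":[0,0,-0.163],"grip":8.7},{"translation":[0,0,0],"twist":[0,0,-0.163],"grip":8.7}])

```text
time: 1.72
ee_pos: [0.5079, -0.2552, 0.1262]
tool_rot: [-0.0, 0.811, 0.585, -0.0]
force: [0.7, 0.3, 0.3]
opening: 0.0868
gripper_force: 0.0
```

Emit:
move_arm(series=[{"translation":[0,0,0],"twist":[0,0,-0.163],"grip":8.7},{"translation":[0,0,0],"twist":[0,0,0],"grip":8.7},{"translation":[0,0,0],"twist":[0,0,0],"grip":8.7}])

```text
time: 2.1
ee_pos: [0.508, -0.2553, 0.1264]
tool_rot: [-0.0, 0.764, 0.645, -0.0]
force: [-0.4, -0.1, -0.4]
opening: 0.0869
gripper_force: 0.0
```

Emit:
move_arm(series=[{"translation":[0,0,4],"twist":[0,0,0],"grip":8.7},{"translation":[0,0,4],"twist":[0,0,0],"grip":8.7},{"translation":[0,0,2],"twist":[0,0,0],"grip":6},{"translation":[0,0,1.4],"twist":[0,0,0],"grip":5},{"translation":[0,0,0],"twist":[0,0,0],"grip":4}])

```text
time: 2.72
ee_pos: [0.5082, -0.2552, 0.0124]
tool_rot: [-0.0, 0.763, 0.647, -0.0]
force: [-0.1, 1.5, 0.6]
opening: 0.0652
gripper_force: 0.0
```

```bash
python3 - <<'E'
from h import *
a=capture("top")[170:290,320:480];b=capture("side")[160:280,290:450]
cv2.imwrite("pics/g.png",np.hstack([cv2.resize(i,(400,300),interpolation=cv2.INTER_CUBIC) for i in(a,b)]))
print(read_state()["ee_pos"])
E
```

```text
[ 0.50893848 -0.25555287  0.01363784]
```

View pics/g.png

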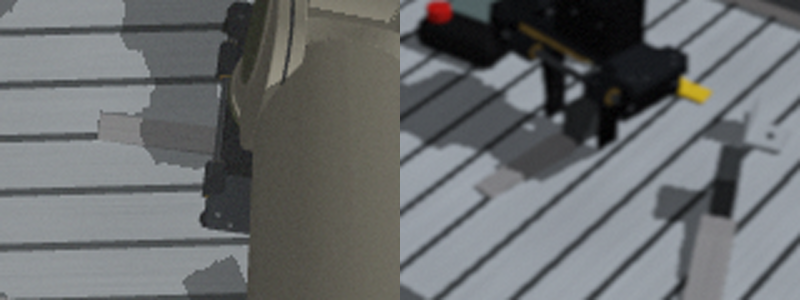

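The picture shows the handle sitting between the two fingers (side crop about (580, 115)), with the blade running out to (485, 188). I'm closing on it now.

Emit:
move_arm(series=[{"translation":[0,0,0],"twist":[0,0,0],"grip":1},{"translation":[0,0,0],"twist":[0,0,0],"grip":1},{"translation":[0,0,0],"twist":[0,0,0],"grip":1},{"translation":[0,0,0],"twist":[0,0,0],"grip":1},{"translation":[0,0,0],"twist":[0,0,0],"grip":1}], grip_force=50)

```text
time: 3.45
ee_pos: [0.5081, -0.2553, 0.0126]
tool_rot: [0.0, 0.763, 0.647, -0.0]
force: [-1.1, -1.3, 1.5]
opening: 0.0157
gripper_force: 50.0
```

Emit:
move_arm(series=[{"translation":[0,0,0],"twist":[0,0,0],"grip":1},{"translation":[0,0,0],"twist":[0,0,0],"grip":1},{"translation":[0,0,0],"twist":[0,0,0],"grip":1}])

```text
time: 3.82
ee_pos: [0.5081, -0.2553, 0.0126]
tool_rot: [0.0, 0.763, 0.647, -0.0]
force: [-0.9, -0.2, 3.2]
opening: 0.0158
gripper_force: 50.0
```

Emit:
move_arm(series=[{"translation":[0,0,-2],"twist":[0,0,0],"grip":1},{"translation":[0,0,-3],"twist":[0,0,0],"grip":1},{"translation":[0,0,-2.5],"twist":[0,0,0],"grip":1},{"translation":[0,0,0],"twist":[0,0,0],"grip":1},{"translation":[0,0,0],"twist":[0,0,0],"grip":1}])

```text
time: 4.45
ee_pos: [0.5077, -0.2551, 0.0871]
tool_rot: [-0.0, 0.763, 0.647, -0.0]
force: [-0.4, 0.4, -2.7]
opening: 0.0158
gripper_force: 50.0
```

Emit:
move_arm(series=[{"translation":[3.7,-1.41,0],"twist":[0,0,0],"grip":1},{"translation":[3.7,-1.41,0],"twist":[0,0,0],"grip":1},{"translation":[3.7,-1.41,0],"twist":[0,0,0],"grip":1},{"translation":[3.7,-1.41,0],"twist":[0,0,0],"grip":1},{"translation":[3.7,-1.41,0],"twist":[0,0,0.068],"grip":1}])

```text
time: 5.08
ee_pos: [0.4676, -0.0599, 0.0865]
tool_rot: [-0.001, 0.785, 0.62, -0.001]
force: [0.4, 0.4, -2.9]
opening: 0.0157
gripper_force: 50.0
```

Emit:
move_arm(series=[{"translation":[0,0,1.5],"twist":[0,0,0],"grip":1},{"translation":[0,0,1.8],"twist":[0,0,0],"grip":1},{"translation":[0,0,0],"twist":[0,0,0],"grip":1},{"translation":[0,0,0],"twist":[0,0,0],"grip":1}])

```text
time: 5.58
ee_pos: [0.4688, -0.0616, 0.0545]
tool_rot: [-0.0, 0.784, 0.62, -0.0]
force: [0.4, -0.5, -1.8]
opening: 0.0158
gripper_force: 50.0
```

```bash
python3 - <<'E'
from h import *
t=capture("top");s=capture("side")
cv2.imwrite("pics/a_top.png",t);cv2.imwrite("pics/a_side.png",s)
cv2.imwrite("pics/a.png",np.hstack([cv2.resize(t[180:280,180:313],(400,300),interpolation=cv2.INTER_CUBIC),cv2.resize(s[220:340,200:360],(400,300),interpolation=cv2.INTER_CUBIC)]))
print(read_state()["ee_pos"],read_state()["force"])
E
```

```text
[ 0.46917293 -0.06152935  0.05496802] [ 0.85241485  0.23631119 -2.52236089]
```

View pics/a.png

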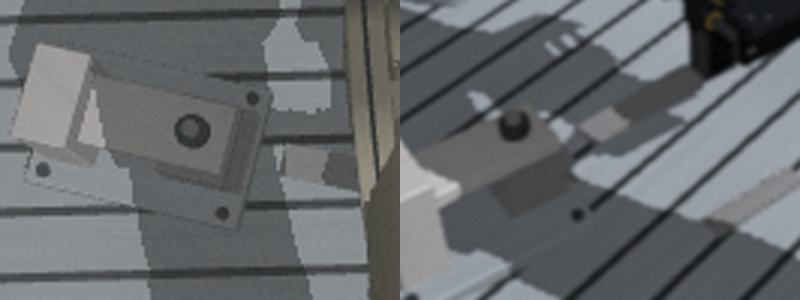

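The tip is just ahead of the mouth, at top crop (285, 163), which is full-image pixel (275, 234). The foot's front middle is at about crop (256, 160). I'm computing the offset.

```bash
python3 - <<'E'
from h import *
T=lambda p,z:onz("top",(p[0]/3+180-1/3,p[1]/3+180-1/3),z)
tip=np.mean([T((287,145),.045),T((283,181),.045)],0)
g=[T(p,.01) for p in((272,91),(240,229))];fm=np.mean(g,0)
# head/platen: strip in front of the head at lip; head front edge z=.083
h=np.mean([T((243,107),.083),T((218,187),.083)],0)
u=np.array([np.cos(1.335),np.sin(1.335)]);v=np.array([-u[1],u[0]])
m=fm[:2]+.01*u
tcp=read_state()["ee_pos"][:2];a=1.338
pt=tcp+.13*np.array([np.cos(a),np.sin(a)])
for n,q in(("tip seen",tip[:2]),("tip by tcp",pt),("headfront",h[:2])):print(n,q.round(4),"along",((q-m)@u).round(4),"lat",((q-m)@v).round(4))
print("mouth",m)
E
```

```text
tip seen [0.4945 0.0614] along -0.0371 lat 0.0029
tip by tcp [0.4992 0.065 ] along -0.0325 lat -0.0008
headfront [0.5007 0.0956] along -0.0024 lat 0.0049
mouth [0.50598039 0.09679667]
```

Emit:
move_arm(series=[{"translation":[1.2,0,0.05],"twist":[0,0,0],"grip":1},{"translation":[1.2,0,0],"twist":[0,0,0],"grip":1},{"translation":[0.8,0,0],"twist":[0,0,0],"grip":1},{"translation":[0.8,0,0],"twist":[0,0,0],"grip":1},{"translation":[0,0,0],"twist":[0,0,0],"grip":1}])

```text
time: 6.3
ee_pos: [0.4781, -0.0215, 0.0541]
tool_rot: [-0.0, 0.784, 0.621, 0.0]
force: [0.8, -0.6, -2.9]
opening: 0.0159
gripper_force: 50.0
```

Emit:
move_arm(series=[{"translation":[0.5,0,0],"twist":[0,0,0],"grip":1},{"translation":[0.5,0,0],"twist":[0,0,0],"grip":1},{"translation":[0.4,0,0],"twist":[0,0,0],"grip":1},{"translation":[0,0,0],"twist":[0,0,0],"grip":1},{"translation":[0,0,0],"twist":[0,0,0],"grip":1}])

```text
time: 6.92
ee_pos: [0.4812, -0.0088, 0.054]
tool_rot: [0.0, 0.784, 0.62, -0.0]
force: [-0.6, 0.1, -2.3]
opening: 0.0154
gripper_force: 50.0
```

Emit:
move_arm(series=[{"translation":[0,0,0.05],"twist":[0,0,0],"grip":1},{"translation":[0,0,0],"twist":[0,0,0],"grip":1},{"translation":[0,0,0],"twist":[0,0,0],"grip":1}])

```text
time: 7.3
ee_pos: [0.4812, -0.0087, 0.0535]
tool_rot: [0.0, 0.784, 0.62, -0.0]
force: [-0.3, -0.0, -2.5]
opening: 0.0152
gripper_force: 50.0
```

Emit:
move_arm(series=[{"translation":[0,0,0.05],"twist":[0,0,0],"grip":1},{"translation":[0,0,0],"twist":[0,0,0],"grip":1},{"translation":[0,0,0],"twist":[0,0,0],"grip":1}])

```text
time: 7.68
ee_pos: [0.4812, -0.0087, 0.0531]
tool_rot: [0.0, 0.784, 0.62, 0.0]
force: [-0.5, 0.4, -3.2]
opening: 0.016
gripper_force: 50.0
```

Tip is about 20 mm in and free. I'm lowering it in small steps until it touches the anvil.

Emit:
move_arm(series=[{"translation":[0,0,0.04],"twist":[0,0,0],"grip":1},{"translation":[0,0,0],"twist":[0,0,0],"grip":1},{"translation":[0,0,0],"twist":[0,0,0],"grip":1}])

```text
time: 8.05
ee_pos: [0.4813, -0.0087, 0.0527]
tool_rot: [0.0, 0.784, 0.621, 0.0]
force: [0.4, -0.8, -1.9]
opening: 0.0158
gripper_force: 50.0
```

Emit:
move_arm(series=[{"translation":[0,0,0.03],"twist":[0,0,0],"grip":1},{"translation":[0,0,0],"twist":[0,0,0],"grip":1},{"translation":[0,0,0],"twist":[0,0,0],"grip":1}])

```text
time: 8.43
ee_pos: [0.4813, -0.0087, 0.0524]
tool_rot: [0.0, 0.784, 0.621, -0.0]
force: [1.0, -1.3, -0.6]
opening: 0.016
gripper_force: 50.0
```

Emit:
move_arm(series=[{"translation":[0,0,0.03],"twist":[0,0,0],"grip":1},{"translation":[0,0,0],"twist":[0,0,0],"grip":1},{"translation":[0,0,0],"twist":[0,0,0],"grip":1}])

```text
time: 8.8
ee_pos: [0.4813, -0.0088, 0.0521]
tool_rot: [0.0, 0.784, 0.62, 0.0]
force: [-0.7, -1.7, 0.4]
opening: 0.0158
gripper_force: 50.0
```

The anvil is now carrying about 3 N. I'm advancing in small steps and watching the drag (mostly −y).

Emit:
move_arm(series=[{"translation":[0.25,0,0],"twist":[0,0,0],"grip":1},{"translation":[0.25,0,0],"twist":[0,0,0],"grip":1},{"translation":[0,0,0],"twist":[0,0,0],"grip":1}])

```text
time: 9.18
ee_pos: [0.4826, -0.0033, 0.0521]
tool_rot: [-0.0, 0.784, 0.621, 0.0]
force: [0.6, -0.1, 1.0]
opening: 0.0156
gripper_force: 50.0
```

Emit:
move_arm(series=[{"translation":[0.2,0,0],"twist":[0,0,0],"grip":1},{"translation":[0.2,0,0],"twist":[0,0,0],"grip":1},{"translation":[0,0,0],"twist":[0,0,0],"grip":1}])

```text
time: 9.55
ee_pos: [0.4834, 0.0004, 0.0521]
tool_rot: [0.0, 0.784, 0.621, 0.0]
force: [-0.1, -0.2, 0.5]
opening: 0.0158
gripper_force: 50.0
```

Emit:
move_arm(series=[{"translation":[0.2,0,0],"twist":[0,0,0],"grip":1},{"translation":[0.1,0,0],"twist":[0,0,0],"grip":1},{"translation":[0,0,0],"twist":[0,0,0],"grip":1}])

```text
time: 9.93
ee_pos: [0.484, 0.0031, 0.0521]
tool_rot: [0.0, 0.784, 0.621, 0.0]
force: [-0.2, -0.8, 1.7]
opening: 0.0156
gripper_force: 50.0
```

Emit:
move_arm(series=[{"translation":[0.15,0,0],"twist":[0,0,0],"grip":1},{"translation":[0.15,0,0],"twist":[0,0,0],"grip":1},{"translation":[0,0,0],"twist":[0,0,0],"grip":1}])

```text
time: 10.3
ee_pos: [0.4847, 0.0062, 0.0521]
tool_rot: [0.0, 0.784, 0.621, 0.0]
force: [-0.2, -1.1, 0.9]
opening: 0.0153
gripper_force: 50.0
```

Emit:
move_arm(series=[{"translation":[0.15,0,0],"twist":[0,0,0],"grip":1},{"translation":[0.15,0,0],"twist":[0,0,0],"grip":1},{"translation":[0,0,0],"twist":[0,0,0],"grip":1}])

```text
time: 10.68
ee_pos: [0.4855, 0.0091, 0.0521]
tool_rot: [0.0, 0.784, 0.621, 0.0]
force: [-0.1, -1.3, 1.8]
opening: 0.0156
gripper_force: 50.0
```

Emit:
move_arm(series=[{"translation":[0.15,0,0],"twist":[0,0,0],"grip":1},{"translation":[0.15,0,0],"twist":[0,0,0],"grip":1},{"translation":[0,0,0],"twist":[0,0,0],"grip":1}])

```text
time: 11.05
ee_pos: [0.4861, 0.012, 0.0521]
tool_rot: [0.0, 0.784, 0.621, 0.0]
force: [0.5, -1.0, 2.8]
opening: 0.0159
gripper_force: 50.0
```

Emit:
move_arm(series=[{"translation":[0.15,0,0],"twist":[0,0,0],"grip":1},{"translation":[0.15,0,0],"twist":[0,0,0],"grip":1},{"translation":[0,0,0],"twist":[0,0,0],"grip":1}])

```text
time: 11.42
ee_pos: [0.4868, 0.0149, 0.0521]
tool_rot: [0.0, 0.784, 0.621, 0.0]
force: [0.4, -1.8, 2.5]
opening: 0.0153
gripper_force: 50.0
```

Emit:
move_arm(series=[{"translation":[0.15,0,0],"twist":[0,0,0],"grip":1},{"translation":[0.15,0,0],"twist":[0,0,0],"grip":1},{"translation":[0,0,0],"twist":[0,0,0],"grip":1}])

```text
time: 11.8
ee_pos: [0.4875, 0.0179, 0.0521]
tool_rot: [0.0, 0.784, 0.621, 0.0]
force: [-0.2, -1.1, 2.7]
opening: 0.0156
gripper_force: 50.0
```

Emit:
move_arm(series=[{"translation":[0.15,0,0],"twist":[0,0,0],"grip":1},{"translation":[0.15,0,0],"twist":[0,0,0],"grip":1},{"translation":[0,0,0],"twist":[0,0,0],"grip":1}])

```text
time: 12.18
ee_pos: [0.4882, 0.0205, 0.0521]
tool_rot: [0.0, 0.784, 0.621, -0.0]
force: [-0.2, -3.4, 3.5]
opening: 0.0155
gripper_force: 50.0
```

Emit:
move_arm(series=[{"translation":[0.15,0,0],"twist":[0,0,0],"grip":1},{"translation":[0.15,0,0],"twist":[0,0,0],"grip":1},{"translation":[0,0,0],"twist":[0,0,0],"grip":1}])

```text
time: 12.55
ee_pos: [0.4888, 0.0229, 0.0521]
tool_rot: [0.0, 0.784, 0.62, -0.0]
force: [-2.4, -5.5, 4.3]
opening: 0.0158
gripper_force: 50.0
```

Drag has risen to about 6 N. I'm holding to let it settle and check.

Emit:
move_arm(series=[{"translation":[0,0,0],"twist":[0,0,0],"grip":1},{"translation":[0,0,0],"twist":[0,0,0],"grip":1},{"translation":[0,0,0],"twist":[0,0,0],"grip":1}])

```text
time: 12.92
ee_pos: [0.4888, 0.0229, 0.0521]
tool_rot: [0.0, 0.784, 0.62, -0.0]
force: [-1.8, -4.9, 5.0]
opening: 0.0153
gripper_force: 50.0
```

```bash
python3 - <<'E'
from h import *
F=[]
for i in range(8):
    s=capture("side" if i else "top")
    if i==0:t=s
    F.append(read_state()["force"])
print(np.mean(F,0).round(2),np.std(F,0).round(2),read_state()["ee_pos"],read_state()["time"])
cv2.imwrite("pics/e.png",np.hstack([cv2.resize(t[180:280,180:313],(400,300),interpolation=cv2.INTER_CUBIC),cv2.resize(s[220:340,200:360],(400,300),interpolation=cv2.INTER_CUBIC)]))
E
```

```text
[-1.06 -5.06  4.55] [0.32 0.51 0.28] [0.48873924 0.02293139 0.05205178] 13.325
```

View pics/e.png

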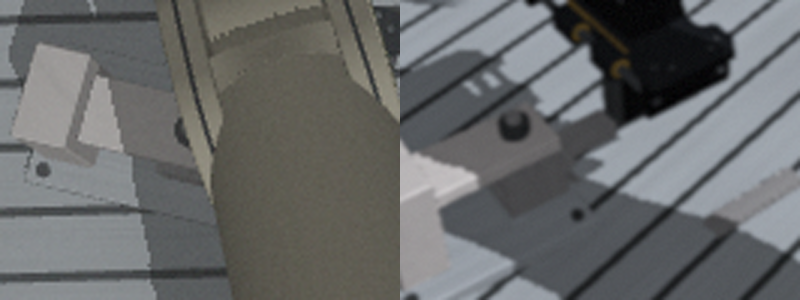

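Blade is straight in the gap under the head and the gripper stays clear. The push is steady at about 5.2 N with the tip about 54 mm in. One small nudge should bring it to about 6 N.

Emit:
move_arm(series=[{"translation":[0.1,0,0],"twist":[0,0,0],"grip":1},{"translation":[0,0,0],"twist":[0,0,0],"grip":1},{"translation":[0,0,0],"twist":[0,0,0],"grip":1},{"translation":[0,0,0],"twist":[0,0,0],"grip":1}])

```text
time: 13.82
ee_pos: [0.489, 0.0236, 0.0521]
tool_rot: [0.0, 0.784, 0.62, -0.0]
force: [-1.9, -6.0, 4.9]
opening: 0.0157
gripper_force: 50.0
```

```bash
python3 - <<'E'
from h import *
F=[]
for i in range(6): capture("side");F.append(read_state()["force"])
m=np.mean(F,0);s=read_state();print(m.round(2),s["ee_pos"],s["gripper_force"],abs(s["joint_velocities"]).max(),s["time"])
push=-(m[0]*.234+m[1]*.972);print("push",push)
if 4<push<9: print(finish_job())
E
```

```text
[-1.41 -6.05  5.18] [0.48894417 0.02366859 0.05207081] 49.99779651872814 0.0014347582031743393 14.125
push 6.213984872649256
the job is handed in; nothing more can be done
None
```

I handed the job in with the gauge still gripped at 50 N and wedged straight between the plates, tip about 55 mm in, with a steady push of about 6.2 N at 14.1 s; the hand-in returned no verdict.

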